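Hold the angle gauge on the sprung stud at its preset angle

TASK

Slide the cover of the white seat box fully open, then take the angle gauge by its grip, set the middle of its foot on the round sprung stud in the compartment and rock it until the hanging pointer settles on the brass index mark. Finish while still holding the gauge there, still, with its foot pressing the stud partway down but not to the bottom; do not let go. Leave the index mark and the other things on the bench as they are, and do not let the gauge fall over.

Things in the scene. Friction and masses are not known exactly. Their poses are not given: they have to be found in the camera images.
- case: White metal seat box fixed to the bench, 132 mm wide (its x) by 241 mm long (its y), walls 60 mm high, 66 mm over the two aluminium side rails. Origin: on the bench, straight below the middle of its open-topped compartment (110 x 110 mm inside). The compartment is at its -y end; at its +y end is a solid deck, level with the walls, onto which the cover slides. Its z is up; it stands at various yaws.
- cover (a joint): Flat grey cover, 121 x 117 x 4 mm, its top 64.5 mm above the bench, sliding level along the case's +y. 0 m = compartment fully covered, 0.118 m = fully open (stop). It stays where it is left; sliding takes about 2 to 3 N.
- cover_knob (a point): Centre of the black knob in the middle of the cover: a block 36 mm (case x) by 18 mm (case y) by 34 mm tall, rising from the cover's top face (64.5 mm above the bench) to 98.5 mm; this point is 81.5 mm above the bench.
- stud_top (a point): Highest point of the steel stud standing in the middle of the compartment (hidden under the cover when shut): a ball-shaped head 32 mm across (radius 16 mm), top 54 mm above the bench when not pressed.
- stud (a joint): How far the stud is pressed straight down on its spring: 0 m = up, 0.016 m = bottomed. Spring about 500 N/m with 1 N preload; the stud sinks about 4 to 7 mm under the gauge's own weight.
- gauge: Loose angle gauge, about 0.34 kg (varies by a quarter), 174 mm tall, standing upright on the bench. Origin: centre of the underside of its flat steel foot (38 mm along its x, 48 mm along its y, 12 mm thick). Over the foot a round aluminium dial plate, 110 mm across, 8 mm thick, centre 74 mm above the underside, white face towards the gauge's +x. Its z is up along the gauge, away from the foot.
- gauge_grip (a point): Point in the gauge's black grip, 152 mm above the underside of the foot on the gauge's centre line. The grip is an upright block on top of the dial plate, 14 mm thick (gauge x) by 26 mm (gauge y), from 128 to 174 mm above the underside. Axes as the gauge.
- pointer (a joint): Angle of the dark pointer that hangs freely from the dial's centre (36 mm long, on the +x face), relative to the gauge, in rad about the gauge's +x axis. 0 = towards the foot; positive swings the tip towards the gauge's +y. It always hangs plumb, so leaning the gauge's top towards its own +y by an angle makes the pointer read plus that angle. It swings for about half a second after a motion.
- index (a joint): Angle of the preset mark, a small brass tab (9 x 18 mm) on the dial's rim, its inner end 41 mm from the dial's centre; same zero and sense as the pointer, 0.21 to 0.42 rad. Stiff: it stays where it was set.
- pointer_tip (a point): Tip of the hanging pointer, 36 mm from the dial's centre; its z runs from the tip to the pivot.
- index_mark (a point): Inner end of the brass index tab, 41 mm from the dial's centre; its z runs towards the dial's centre.
- dish: Bystander: shallow open glass dish, 90 mm across, 18 mm tall. Origin: centre of its underside (as lying).
- jar: Bystander: amber glass jar with a white cap, 60 mm across, 85 mm tall. Origin: centre of its underside (as lying).
- lens: Bystander: black round lens barrel standing upright, 62 mm across, 55 mm tall. Origin: centre of its underside (as lying).
- mouse: Bystander: black computer mouse, 100 x 60 x 30 mm. Origin: centre of its underside (as lying).
- driver: Bystander: screwdriver lying flat, 160 mm long. Origin: centre of its underside (as lying).
- slidebox: Bystander: grey flat box for glass slides with a black lid, 87 x 102 x 34 mm. Origin: centre of its underside (as lying).
- weight: Bystander: brass knobbed calibration weight, 40 mm across, 56 mm tall. Origin: centre of its underside (as lying).
There are look-alikes about, which are no part of the job. There is more than one size of the gauge; the one meant has the size given above.

How it is judged (in metres and radians):
On the way, in this order (a step that is already met when the one before it is completed fails the run):
1. the cover is slid fully open (value of joint cover above 0.108 m), for 0.2 s.
2. the gauge's foot stands on the stud (value of joint cover above 0.105 m and distance between gauge and stud_top below 0.016 m and value of joint stud above 0.0015 m), for 0.2 s.
At the end, for the whole second after the job is handed in: Cover open over 105 mm; gauge gripped (over 2 N) and still (20 mm/s), middle of its foot within 16 mm of the stud's top, stud pressed 1.5 to 14.5 mm down; gauge leaning over 0.15 rad, pointer within 0.05 rad of the index mark and settled (0.25 rad/s) (all of step 2 and value of joint stud below 0.0145 m and angle between the z axis of pointer_tip and the z axis of index_mark, either way round below 0.05 rad and angle between gauge's own z axis and vertical above 0.15 rad and velocity of joint pointer between -0.25 and 0.25 rad/s and linear speed of gauge below 0.02 m/s and contact force between the fingers and gauge above 2 N); the arm keeps its last pose, push and grip.
It fails at once if the gauge falls over (tilt over 1 rad) (angle between gauge's own z axis and vertical above 1 rad).
It fails at once if the index mark is turned out of its preset range (value of joint index below 0.18 rad or value of joint index above 0.45 rad).
It fails at once if a bystander is moved more than 40 mm (distance of any of dish, jar, lens, mouse, driver, slidebox, weight from where it was at the start of the episode above 0.04 m).
It also fails if it takes over 56 s, if anything falls off the work surface, if the arm or the gripper's body presses on something with over 40 N, if the wrist force passes 120 N, or if a joint passes its speed limit or range.

ROBOT

A 7-joint arm with a two-finger parallel gripper is mounted at the origin on the work surface. World frame = base frame: x ahead of the robot, y to its left, z up, the work surface at z = 0. Lengths are in m, angles in degrees, forces in N, time in s.
With the tool pointing down it reaches from about 0.4 to 0.925 m from the base axis. Payload 4.1 kg.
Tool frame: the origin (TCP) lies on the centre line of the jaws, within the pads' length; the fingertips stand ahead of it and the grasp point (between the pads) lies 2 mm behind it (ctrl.tip_reach is the z of the fingertips in the tool frame, in m); z points along the fingers, y is the line along which they close (so a half turn about z gives the same grasp; the last joint's range is limited). The gripper opens to 85 mm and grips with 20 to 120 N. Pads are 22 mm wide; open, the fingers measure 114 mm over their backs; the gripper's body (76 mm by 85 mm) begins 54 mm behind the grasp point. The pads swing forward as they close: fully open they stand 13 mm farther back than shut.
Start: joints at [65.89, 22.827, 2.584, 88.041, -1.071, 69.15, -2.905], TCP at [0.206, -0.617, 0.248] pointing down, gripper open.
Joint ranges: [-161.44, 161.44], [-28.35, 127.94], [-78.24, 83.42], [0, 140.83], [-78.03, 258.03], [13.02, 114.36], [-168.23, 168.23]. Speed limits (degrees/s): [147.25, 147.25, 180, 180, 180, 180, 180].

INTERFACE

Orientations are given as a 3x3 rotation matrix whose columns are the frame's x, y, z axes.
In Python, from station import status, viewer, ticket, spot_in, outline_of, ctrl gives the robot as it stands.
- The arm moves only by the tool drive_tool, never from a script. Its argument "deltas" is a list of rows, each a list of 7 numbers: the finger opening in cm, from 0 to 8.54, then the shift along the world's x, y, z in cm, then the turn, a rotation vector about the world's x, y, z in degrees. A call has 1 to 5 rows; each row shifts and turns the commanded pose from where the row before left it; what a row does not reach is not made up. A row lasts 1/8 s, in which the tool goes at most 62.5 mm and 10.7 degrees, less where a joint would pass 70% of its speed; a pose out of reach is approached as far as the arm can. A call is refused whole if a number of a shift passes 6.25 or a number of a turn 10.7, either way. A call with a gripper value outside its range is refused whole. The fingers move at their own pace and stop on an object; "squeeze" is the grip in N (left out, the last holds). Time passes only in rows, so rows that do not move let the fingers close. It gives the time, the measured TCP pose, the force, the opening and the grip force at its end, in the units of the state.
- status.get_obs(): the state, without advancing time (a new reading comes with each control period).
- viewer.camera(name): name is "scene" or "top" or "wrist"; returns a dict with "image" (384x512x3 uint8, blue, green, red), "z_map" (384x512 float32, m along the optical axis (not along the pixel's ray), 0 where there is no reading), "vertical_fov" (degrees; the focal length in pixels is half the picture's height over the tangent of half this angle, whatever the lens; pixels are square), "cx", "cy" (the principal point, pixels), "k1" (the pictures are not rectified: a ray, as slopes to the right and down, at radius r is drawn at 1 + k1 r^2 times it, then the intrinsics apply), "rvec" (rotation vector, rad) and "tvec" (3), from world to camera coordinates, as OpenCV has them. Camera axes: x right, y down, z forward; pixel columns grow to the right and rows downward; lengths in m; the calibration is good to about 2 mm. A picture is of the moment at which its call begins.
- ticket.sign_off(): hands the job in; it is judged then, once.
Trained networks look in the newest picture that a camera, given by its name, has taken for a name from the list of things; names that differ only in an ending like _2 or _b are one class to them, and where a whole thing is asked for, a point or a joint stands for the part that bears it (a point fixed in the world has none). Each returns a list of dicts, best first, with "score" (0 to 1); they miss things now and then, are a little off and sometimes report something else, mostly with a low value. They report only what shows in the picture. A call takes as long as a camera call. They do not tell look-alikes from the thing itself.
- spot_in(query, camera): "at" ([column, row] as shares, 0 to 1, of the picture: columns of its width, rows of its height, amid what is visible of it).
- outline_of(query, camera): "mask" (384x512 bool, what is visible of it) and "at" ([column, row] as shares, 0 to 1, of the picture: columns of its width, rows of its height, amid what is visible of it).
The state is a dict: "time": time; "joint_pos": joint angles; "qvel": joint speeds; "joint_torque": joint torques, N m; "tool_pos": TCP position; "eef_rot": TCP orientation; "wrist_force": force on the tool from outside, world axes, zero at the start; "wrist_torque": the same for the moment, N m; "gripper_width": opening from 0.0 (shut) to 1.0 (fully open); "grip_force": force on a finger pad.
Only numpy, scipy, OpenCV 4.12 (cv2) and the standard library are available. Lean on these libraries where they do the work, as an engineer would, in place of code of your own. Each camera call takes 0.05 s, during which the arm holds its last target. There are 200 camera calls.

## Working session

There is one attempt and no reset: what is moved stays moved. The work goes in short steps, Python scripts to look and compute and a tool call to move; the robot and the scene stay as the last step left them, time stands still between calls to the robot, and variables do not carry over. Pictures are saved under pics/ and viewed, at most 10 in all, crops included, and the job is handed in when it is done.

Besides the shell and the picture viewer there is one more tool, called after ">>>" as name(argument=value, ...), one argument or row to a line, values as JSON. drive_tool: Moves the arm, as the interface text tells. Its arguments: {"type":"object","properties":{"deltas":{"type":"array","items":{"type":"array","items":{"type":"number"}}},"squeeze":{"type":"number"}},"required":["deltas"]}

```bash
mkdir -p pics
cat > h.py <<'E'
import numpy as np, cv2
from station import status, viewer, ticket, spot_in, outline_of, ctrl
def cam(n):
    c=viewer.camera(n); c['f']=192/np.tan(np.radians(c['vertical_fov'])/2)
    c['R']=cv2.Rodrigues(np.array(c['rvec'],float))[0]; c['t']=np.array(c['tvec'],float).ravel(); return c
def K(c): return np.array([[c['f'],0,c['cx']],[0,c['f'],c['cy']],[0,0,1.]])
def rays(c,uv):
    d=np.array([c['k1'],0,0,0,0.])
    p=cv2.undistortPoints(np.array(uv,float).reshape(-1,1,2),K(c),d).reshape(-1,2)
    return np.c_[p,np.ones(len(p))]
def world(c,uv,z=None):
    uv=np.array(uv,float).reshape(-1,2); r=rays(c,uv)
    if z is None:
        zz=c['z_map'][uv[:,1].astype(int),uv[:,0].astype(int)]
        return (r*zz[:,None]-c['t'])@c['R']
    o=-c['R'].T@c['t']; d=r@c['R']; return o+d*((z-o[2])/d[:,2])[:,None]
def proj(c,P):
    return cv2.projectPoints(np.array(P,float).reshape(-1,3),np.array(c['rvec'],float),c['t'],K(c),np.array([c['k1'],0,0,0,0.]))[0].reshape(-1,2)
def cloud(c,mask):
    v,u=np.nonzero(mask&(c['z_map']>0)); return world(c,np.c_[u,v])
def px(a): return np.array(a)*[512,384]
E
python3 - <<'E'
from h import *
ims=[]
for n in ("scene","top"):
    c=cam(n); ims.append(c['image'])
    print(n,c['f'],c['k1'],-c['R'].T@c['t'])
    for q in ("case","cover","cover_knob","gauge","gauge_grip","pointer","index","dish","jar","lens","mouse","driver","slidebox","weight"):
        for o in outline_of(q,n)[:3]:
            P=cloud(c,o['mask'])
            print(q,round(o['score'],2),px(o['at']).round(),len(P),np.median(P,0).round(3) if len(P) else '',P[:,2].max().round(3) if len(P) else '')
    cv2.imwrite(f'pics/{n}0.png',c['image'])
print(status.get_obs(),ctrl.tip_reach)
E
```

```text
scene 467.3038204672523 -0.1981258314086274 [1.10494918 0.72614489 0.96541566]
case 0.65 [298. 241.] 4822 [0.546 0.126 0.061] 0.101
cover 0.56 [283. 225.] 1390 [0.548 0.068 0.064] 0.101
cover_knob 0.83 [285. 226.] 1400 [0.547 0.068 0.064] 0.101
gauge 0.87 [236. 139.] 409 [ 0.435 -0.336  0.057] 0.131
gauge 0.84 [291. 133.] 1770 [ 0.308 -0.216  0.104] 0.237
gauge_grip 0.94 [226. 162.] 430 [ 0.535 -0.24   0.075] 0.177
gauge_grip 0.65 [147. 162.] 152 [ 0.713 -0.442  0.021] 0.029
gauge_grip 0.61 [291. 132.] 1701 [ 0.308 -0.216  0.105] 0.237
pointer 0.56 [299. 241.] 4900 [0.546 0.127 0.061] 0.101
dish 0.72 [190. 266.] 721 [0.793 0.013 0.01 ] 0.021
jar 0.97 [161. 204.] 635 [ 0.774 -0.197  0.055] 0.089
jar 0.56 [203. 128.] 390 [ 0.469 -0.479  0.026] 0.035
lens 0.76 [291. 191.] 473 [ 0.407 -0.062  0.041] 0.059
lens 0.55 [295. 243.] 4818 [0.546 0.127 0.061] 0.101
mouse 0.73 [205. 127.] 379 [ 0.47  -0.48   0.027] 0.035
driver 0.73 [147. 163.] 127 [ 0.714 -0.439  0.021] 0.029
slidebox 0.93 [398. 298.] 1427 [0.446 0.397 0.034] 0.04
top 430.6189101478275 0.02770907951738294 [ 0.45919655 -0.0625613
[... 1156 characters left out ...]
 array([-0.07539408, -0.07995233,  0.07186614,  0.02318086, -0.04675868,
       -0.04514935, -0.06981277]), 'joint_torque': array([-1.79590284e-04, -4.75009418e+01,  1.36278212e+00, -2.54518640e+01,
        1.13866670e-02,  8.57003106e-04, -2.25792530e-05]), 'tool_pos': array([ 0.20564971, -0.61664024,  0.24834865]), 'eef_rot': array([[ 9.48640057e-01,  3.16357451e-01,  7.44301036e-05],
       [ 3.16357457e-01, -9.48640053e-01, -8.98577959e-05],
       [ 4.21801941e-05,  1.08789223e-04, -9.99999993e-01]]), 'wrist_force': array([ 0.8218649 , -0.00230362,  0.28640909]), 'wrist_torque': array([ 0.01098381,  0.02260102, -0.00191358]), 'grip_force': 0.0, 'gripper_width': 1.0040003179479606} 0.017
```

View pics/scene0.png

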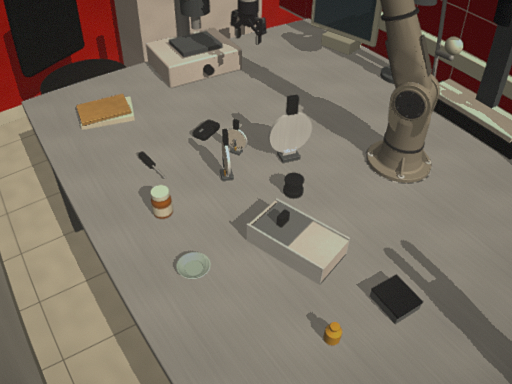

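View pics/top0.png

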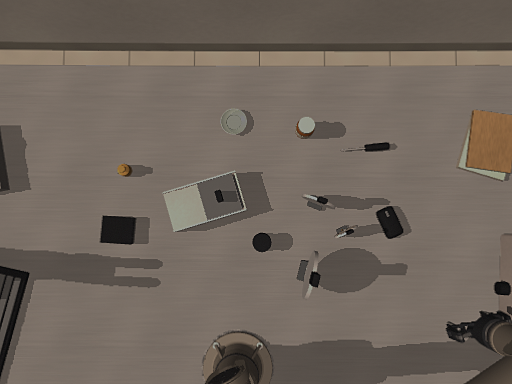

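The look-alike gauges top out at 0.13 m and 0.24 m. The 174 mm one is near (0.53, -0.245), at scene px (226,162) and top px (320,199). The case is at top px (206,204), with its grey cover towards the right (-y) and the deck to the left. Next I'll measure both.

Run:
```python
from h import *
out=[]
for n,(u,v) in (("scene",(226,155)),("top",(320,200))):
    c=cam(n)
    cr=c['image'][v-32:v+32,u-32:u+32]; out.append(cv2.resize(cr,None,fx=6,fy=6,interpolation=cv2.INTER_CUBIC))
    # whole-image cloud
    vv,uu=np.mgrid[0:384,0:512]; P=np.full((384*512,3),np.nan)
    P=world(c,np.c_[uu.ravel(),vv.ravel()]); P=P[c['z_map'].ravel()>0]
    bx=lambda x0,x1,y0,y1,z0,z1: P[(P[:,0]>x0)&(P[:,0]<x1)&(P[:,1]>y0)&(P[:,1]<y1)&(P[:,2]>z0)&(P[:,2]<z1)]
    def rect(Q,l):
        (a,s,t)=cv2.minAreaRect(Q[:,:2].astype(np.float32)*1000); b=cv2.boxPoints((a,s,t))
        print(n,l,len(Q),np.round(a,1),np.round(s,1),round(t,1),'z',Q[:,2].min().round(4),np.median(Q[:,2]).round(4),Q[:,2].max().round(4))
    rect(bx(.4,.7,-.05,.3,.052,.075),'case top')
    rect(bx(.4,.7,-.05,.3,.095,.11),'knob top')
    rect(bx(.45,.62,-.33,-.17,.14,.2),'grip')
    rect(bx(.45,.62,-.33,-.17,.172,.2),'grip top')
    Q=bx(.45,.62,-.33,-.17,.03,.126); rect(Q,'plate')
    rect(bx(.45,.62,-.33,-.17,.004,.016),'foot')
    print('bench',np.median(bx(.5,.6,-.16,-.1,-.02,.02),0).round(4))
    print('weight',np.median(bx(.55,.75,.3,.45,.03,.07),0).round(3))
cv2.imwrite('pics/g1.png',np.hstack(out))
```

```text
scene case top 3505 [481.1  93. ] [235.8 244. ] 17.2 z 0.052 0.0619 0.0737
scene knob top 61 [542.3  61.4] [36.4 17.7] 17.8 z 0.0952 0.0973 0.1001
scene grip 73 [ 527.9 -250.8] [32.  14.2] 69.1 z 0.1404 0.1634 0.1773
scene grip top 21 [ 527.6 -251.5] [25.2 13.4] 88.6 z 0.1721 0.1737 0.1773
scene plate 202 [ 534.3 -246.3] [100.9  13. ] 75.0 z 0.03 0.0821 0.1257
scene foot 96 [ 512.6 -260.7] [ 87.3 142.7] 8.9 z 0.004 0.0096 0.0147
bench [ 0.5514 -0.1286 -0.0011]
weight [0.636 0.382 0.038]
top case top 2999 [481.   94.1] [232.8 241.6] 16.7 z 0.0521 0.0622 0.0746
top knob top 56 [543.5  60.6] [34.8 17.4] 15.2 z 0.0951 0.098 0.1034
top grip 55 [ 527.5 -251.5] [26.4 13.5] 71.2 z 0.1469 0.1722 0.1782
top grip top 29 [ 527.5 -252.3] [24.9 13.3] 69.0 z 0.172 0.174 0.1782
top plate 140 [ 528.5 -250.2] [104.8   8.9] 68.8 z 0.0301 0.0972 0.126
top foot 249 [ 534.3 -250.6] [168.9 157.7] 0.4 z 0.004 0.0059 0.0155
bench [ 0.5517 -0.1297 -0.0006]
weight [0.63  0.373 0.04 ]
```

View pics/g1.png

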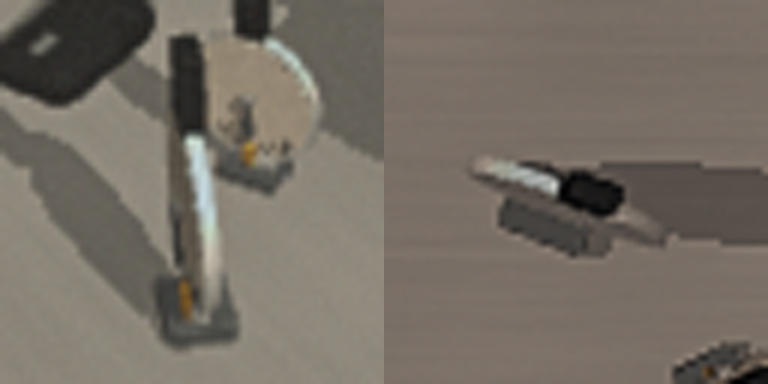

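The brass tab and dark face show on the left of the edge-on gauge, at crop (185,298). So gauge +x is about (0.93,-0.36), a yaw of about -21°. The knob is at (0.543,0.061) and the case yaw is about 17°, so the tool's yaw already suits the knob. Moving over it now.

>>> drive_tool(
  deltas=[
    [8.5,1.5,3,4,0,0,0],
    [8.5,1.5,3,4,0,0,0],
    [8.5,2.56,5.15,0,0,0,0],
    [8.5,2.56,5.15,0,0,0,0],
    [8.5,2.56,5.15,0,0,0,0],
  ],
  squeeze=30,
)

```text
time: 2.22
tool_pos: [0.3131, -0.4005, 0.3287]
eef_rot: [[0.949, 0.316, 0.001], [0.316, -0.949, -0.001], [0.0, 0.001, -1.0]]
wrist_force: [0.8, -0.9, 0.4]
gripper_width: 0.991
grip_force: 0.0
```

>>> drive_tool(
  deltas=[
    [8.5,2.56,5.15,0,0,0,0],
    [8.5,2.56,5.15,0,0,0,0],
    [8.5,2.56,5.15,0,0,0,0],
    [8.5,2.56,5.15,0,0,0,0],
    [8.5,2.56,5.15,0,0,0,0],
  ],
)

```text
time: 2.85
tool_pos: [0.441, -0.143, 0.3287]
eef_rot: [[0.949, 0.316, 0.001], [0.316, -0.949, -0.001], [0.001, 0.001, -1.0]]
wrist_force: [0.3, -0.3, -0.2]
gripper_width: 0.998
grip_force: 0.0
```

>>> drive_tool(
  deltas=[
    [8.5,2.56,5.15,0,0,0,0],
    [8.5,2.56,5.15,-4,0,0,0],
    [8.5,2.56,5.15,-3,0,0,0],
    [8.5,2.56,5.15,-3,0,0,0],
    [8.5,0,0,0,0,0,0],
  ],
)

```text
time: 3.48
tool_pos: [0.5374, 0.0572, 0.2325]
eef_rot: [[0.946, 0.324, -0.004], [0.324, -0.946, 0.003], [-0.003, -0.004, -1.0]]
wrist_force: [0.3, -1.0, 0.0]
gripper_width: 0.994
grip_force: 0.0
```

Run:
```python
from h import *
o=status.get_obs(); print(o['time'],o['tool_pos'],o['eef_rot'].round(3),o['gripper_width'],o['wrist_force'])
c=cam('wrist')
for q in ("cover_knob","case"):
    for r in outline_of(q,'wrist')[:2]:
        P=cloud(c,r['mask'])
        for l,z0,z1 in(("knob",.092,.11),("case",.056,.07)):
            Q=P[(P[:,2]>z0)&(P[:,2]<z1)]
            if len(Q)>20: print(q,l,r['score'],len(Q),cv2.minAreaRect(Q[:,:2].astype(np.float32)*1000),np.median(Q[:,2]))
cv2.imwrite('pics/w1.png',c['image'])
```

```text
3.475 [0.53740584 0.05721761 0.23254811] [[ 0.946  0.324 -0.004]
 [ 0.324 -0.946  0.003]
 [-0.003 -0.004 -1.   ]] 0.9944753960132394 [ 0.27906247 -1.03880997  0.01899964]
cover_knob knob 0.67 1051 ((543.9468383789062, 60.77183532714844), (35.62233352661133, 17.962778091430664), 17.21784782409668) 0.09890609469097617
cover_knob case 0.67 17015 ((543.3627319335938, 60.784706115722656), (123.49542999267578, 118.11618041992188), 16.879365921020508) 0.06506208604958516
case knob 0.73 1051 ((543.9468383789062, 60.77183532714844), (35.62233352661133, 17.962778091430664), 17.21784782409668) 0.09890609469097617
case case 0.73 38372 ((528.566650390625, 108.25480651855469), (133.30906677246094, 242.238525390625), 17.11808204650879) 0.06400202906478572
```

View pics/w1.png

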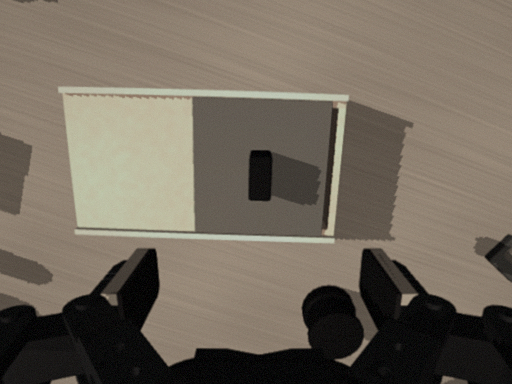

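The wrist picture confirms the knob at px (260,175), standing clear between the open fingers. Measured centre is (0.5437,0.0608), top 98.9 mm, yaw 17.1°, sizes matching. I'll descend, then grip it.

>>> drive_tool(
  deltas=[
    [8.5,0.1,-0.05,-4,0,0,-1.3],
    [8.5,0,0,-4,0,0,0],
    [8.5,0,0,-4,0,0,0],
    [8.5,0,0,-2,0,0,0],
    [8.5,0,0,0,0,0,0],
  ],
)

```text
time: 4.25
tool_pos: [0.5384, 0.0493, 0.0944]
eef_rot: [[0.956, 0.292, -0.002], [0.292, -0.956, -0.001], [-0.002, 0.001, -1.0]]
wrist_force: [0.2, 0.5, 0.4]
gripper_width: 1.001
grip_force: 0.0
```

>>> drive_tool(
  deltas=[
    [2,0,0,0,0,0,0],
    [1,0,0,0,0,0,0],
    [1,0,0,0,0,0,0],
    [1,0,0,0,0,0,0],
    [1,0,0,0,0,0,0],
  ],
)

```text
time: 4.88
tool_pos: [0.5396, 0.0523, 0.0957]
eef_rot: [[0.956, 0.295, 0.001], [0.295, -0.956, 0.001], [0.001, -0.0, -1.0]]
wrist_force: [-1.1, 1.5, 5.9]
gripper_width: 0.203
grip_force: 32.8
```

>>> drive_tool(
  deltas=[
    [1,-0.65,2.1,0,0,0,0],
    [1,-0.65,2.1,0,0,0,0],
    [1,-0.65,2.1,0,0,0,0],
    [1,-0.65,2.1,0,0,0,0],
    [1,-0.65,2.1,0,0,0,0],
  ],
)

```text
time: 5.5
tool_pos: [0.5078, 0.1559, 0.0957]
eef_rot: [[0.956, 0.294, 0.002], [0.294, -0.956, -0.002], [0.002, 0.002, -1.0]]
wrist_force: [0.9, -1.3, 4.7]
gripper_width: 0.2
grip_force: 32.8
```

>>> drive_tool(
  deltas=[
    [1,-0.3,1,0,0,0,0],
    [1,-0.1,0.3,0,0,0,0],
    [1,0,0,0,0,0,0],
  ],
)

```text
time: 5.88
tool_pos: [0.506, 0.1615, 0.0956]
eef_rot: [[0.957, 0.291, 0.004], [0.291, -0.957, -0.011], [0.0, 0.011, -1.0]]
wrist_force: [4.0, -13.6, 9.6]
gripper_width: 0.202
grip_force: 33.6
```

>>> drive_tool(
  deltas=[
    [1,0.05,-0.2,0,0,0,0],
    [6,0,0,0,0,0,0],
    [8.5,0,0,0,0,0,0],
    [8.5,0,0,3,0,0,0],
    [8.5,0,0,6,0,0,0],
  ],
)

```text
time: 6.5
tool_pos: [0.5009, 0.1673, 0.1833]
eef_rot: [[0.955, 0.296, -0.007], [0.296, -0.955, -0.001], [-0.007, -0.001, -1.0]]
wrist_force: [1.3, 0.1, 0.4]
gripper_width: 0.991
grip_force: 0.0
```

>>> drive_tool(
  deltas=[
    [8.5,0,-3,5,0,0,0],
    [8.5,0.5,-4,3,0,0,0],
    [8.5,0.5,-4,0,0,0,0],
    [8.5,0,0,0,0,0,0],
  ],
)

```text
time: 7.0
tool_pos: [0.5134, 0.0541, 0.2647]
eef_rot: [[0.957, 0.289, -0.0], [0.289, -0.957, -0.002], [-0.001, 0.002, -1.0]]
wrist_force: [0.5, -0.8, -1.2]
gripper_width: 0.998
grip_force: 0.0
```

```bash
cat > m.py <<'E'
from h import *
import sys
o=status.get_obs(); print(o['time'],o['tool_pos'].round(4),o['eef_rot'].round(3).tolist(),round(o['gripper_width'],3),o['wrist_force'].round(1))
for n in ('wrist','top'):
    c=cam(n)
    for q in ("cover_knob","stud_top","case"):
        for r in outline_of(q,n)[:1]:
            P=cloud(c,r['mask'])
            for l,z0,z1 in(("knob",.092,.11),("case",.056,.07),('stud',.04,.0555)):
                Q=P[(P[:,2]>z0)&(P[:,2]<z1)]
                if len(Q)>20: print(n,q,l,round(r['score'],2),len(Q),[np.round(a,1) for a in cv2.minAreaRect(Q[:,:2].astype(np.float32)*1000)],np.median(Q[:,2]).round(4),Q[:,2].max().round(4))
    cv2.imwrite(f'pics/{n}_{sys.argv[1]}.png',c['image'])
E
python3 m.py a
```

```text
7.0 [0.5134 0.0541 0.2647] [[0.957, 0.289, -0.0], [0.289, -0.957, -0.002], [-0.001, 0.002, -1.0]] 0.998 [ 0.5 -0.8 -1.2]
wrist cover_knob knob 0.84 937 [array([511.6, 164.2]), array([35.7, 18.9]), np.float64(17.4)] 0.0989 0.1015
wrist cover_knob case 0.84 14210 [array([511.3, 165. ]), array([121.7, 119.6]), np.float64(16.6)] 0.0651 0.0697
wrist stud_top stud 0.59 760 [array([546.7,  52.3]), array([29.9, 30.2]), np.float64(17.7)] 0.0502 0.0555
wrist case knob 0.76 937 [array([511.6, 164.2]), array([35.7, 18.9]), np.float64(17.4)] 0.0989 0.1015
wrist case case 0.76 20998 [array([528.7, 108.3]), array([132.9, 242. ]), np.float64(16.9)] 0.0651 0.0697
wrist case stud 0.76 1802 [array([546.1,  51.4]), array([110.8, 111.1]), np.float64(16.9)] 0.0487 0.0555
top cover_knob case 0.65 119 [array([495.8, 212.4]), array([112.4,  11.6]), np.float64(17.1)] 0.0642 0.07
top case case 0.65 332 [array([527.6, 107.4]), array([133.2, 238. ]), np.float64(18.0)] 0.0631 0.07
top case stud 0.65 25 [array([535. , 112.1]), array([121.3, 243.3]), np.float64(10.7)] 0.0535 0.0555
```

View pics/wrist_a.png

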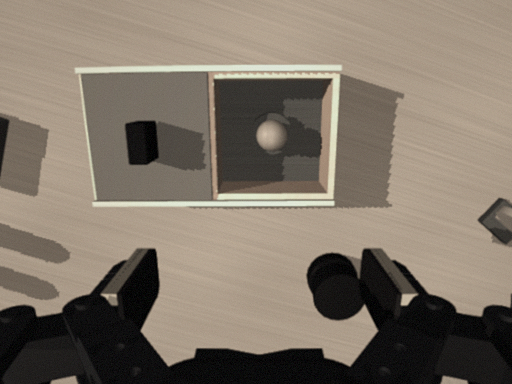

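The cover is fully open: knob to stud measures 117.8 mm. The stud shows at px (272,133), which is (0.5465,0.052). Moving to the gauge with a +52° turn.

>>> drive_tool(
  deltas=[
    [8.5,0.2,-5,-0.5,0,0,8.7],
    [8.5,0.2,-5,-0.5,0,0,8.7],
    [8.5,0.2,-5,-0.5,0,0,8.7],
    [8.5,0.2,-5,-0.5,0,0,8.7],
    [8.5,0.2,-5,0,0,0,8.7],
  ],
)

```text
time: 8.02
tool_pos: [0.5231, -0.1934, 0.2444]
eef_rot: [[0.485, 0.875, -0.0], [0.875, -0.485, 0.0], [0.0, -0.001, -1.0]]
wrist_force: [-0.2, 0.7, -0.2]
gripper_width: 0.998
grip_force: 0.0
```

>>> drive_tool(
  deltas=[
    [8.5,0.2,-5,0,0,0,8.7],
    [8.5,0,0,0,0,0,0],
    [8.5,0,0,0,0,0,0],
  ],
)

```text
time: 8.4
tool_pos: [0.5254, -0.2415, 0.2446]
eef_rot: [[0.353, 0.936, -0.0], [0.936, -0.353, 0.001], [0.001, -0.001, -1.0]]
wrist_force: [0.6, 0.5, 0.4]
gripper_width: 0.995
grip_force: 0.0
```

Run:
```python
from h import *
o=status.get_obs(); print(o['time'],o['tool_pos'].round(4),o['eef_rot'].round(3).tolist(),o['joint_pos'].round(1))
c=cam('wrist')
vv,uu=np.mgrid[0:384,0:512]; P=world(c,np.c_[uu.ravel(),vv.ravel()]); ok=c['z_map'].ravel()>0
m=ok&(abs(P[:,0]-.5275)<.05)&(abs(P[:,1]+.252)<.05)
for z0,z1 in((.165,.185),(.11,.128)):
    Q=P[m&(P[:,2]>z0)&(P[:,2]<z1)]
    if len(Q): print(len(Q),[np.round(a,1) for a in cv2.minAreaRect(Q[:,:2].astype(np.float32)*1000)],np.median(Q[:,2]))
cv2.imwrite('pics/w3.png',c['image'])
```

```text
8.4 [ 0.5254 -0.2415  0.2446] [[0.353, 0.936, -0.0], [0.936, -0.353, 0.001], [0.001, -0.001, -1.0]] [ 41.3  17.1 -25.6  97.8   7.9  66.9  -7.1]
958 [array([ 528. , -252.2]), array([26.5, 13.8]), np.float64(67.8)] 0.1742879455940003
493 [array([ 537.9, -227.3]), array([30.9,  8.5]), np.float64(69.2)] 0.12134864418307009
```

View pics/w3.png

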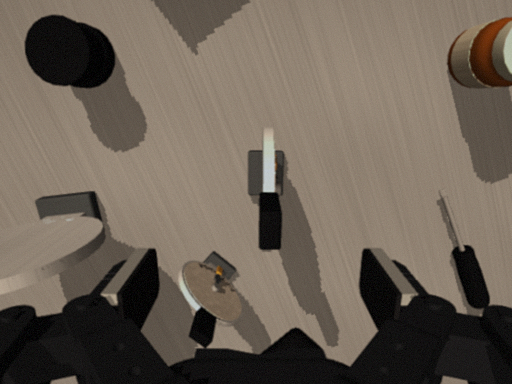

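The picture shows the wanted gauge at px (270,200), upright and centred between the open fingers. The small look-alike at (210,290) is clear. Descending to grip.

>>> drive_tool(
  deltas=[
    [8.5,0.25,-1.05,0,0,0,-0.5],
    [8.5,0,0,-3.5,0,0,0],
    [8.5,0,0,-3.5,0,0,0],
    [8.5,0,0,-2.4,0,0,0],
    [8.5,0,0,0,0,0,0],
  ],
)

```text
time: 9.07
tool_pos: [0.5266, -0.2522, 0.1491]
eef_rot: [[0.36, 0.933, -0.004], [0.933, -0.36, 0.002], [0.0, -0.004, -1.0]]
wrist_force: [-0.4, -0.7, 0.5]
gripper_width: 0.994
grip_force: 0.0
```

```bash
python3 -c "
from h import *
o=status.get_obs(); print(o['tool_pos'].round(4),o['eef_rot'].round(3).tolist(),o['wrist_force'])"
```

```text
[ 0.5266 -0.2522  0.1491] [[0.36, 0.933, -0.004], [0.933, -0.36, 0.002], [0.0, -0.004, -1.0]] [-0.42298946 -0.70423068  0.52979556]
```

Close with a firm grip and lift.

>>> drive_tool(
  deltas=[
    [4,0.1,0,0.1,0,0,0],
    [2,0,0,0,0,0,0],
    [0.8,0,0,0,0,0,0],
    [0.5,0,0,0,0,0,0],
    [0.5,0,0,0,0,0,0],
  ],
  squeeze=60,
)

```text
time: 9.7
tool_pos: [0.5289, -0.2531, 0.1524]
eef_rot: [[0.361, 0.933, 0.001], [0.933, -0.361, -0.0], [-0.0, 0.001, -1.0]]
wrist_force: [-1.3, -0.1, 2.7]
gripper_width: 0.153
grip_force: 59.1
```

>>> drive_tool(
  deltas=[
    [0.5,0,0,1,0,0,0],
    [0.5,0,0,3,0,0,0],
    [0.5,0,0,4,0,0,0],
    [0.5,0,0,3,0,0,0],
    [0.5,0,0,0,0,0,0],
  ],
)

```text
time: 10.32
tool_pos: [0.5301, -0.2533, 0.2642]
eef_rot: [[0.361, 0.933, 0.005], [0.933, -0.361, -0.002], [-0.0, 0.005, -1.0]]
wrist_force: [-0.2, -0.2, -3.4]
gripper_width: 0.153
grip_force: 58.8
```

Held, with about 3.4 N of weight. I'll carry it above the stud and turn it +65° so the dial face looks towards the scene camera.

>>> drive_tool(
  deltas=[
    [0.5,0,2,2,0,0,5],
    [0.5,0.2,4,2,0,0,8],
    [0.5,0.3,4.5,0,0,0,8.5],
    [0.5,0.3,4.5,0,0,0,8.5],
    [0.5,0.3,4.5,0,0,0,8.5],
  ],
)

```text
time: 10.95
tool_pos: [0.5384, -0.0567, 0.2997]
eef_rot: [[-0.303, 0.953, -0.003], [0.953, 0.303, 0.0], [0.001, -0.003, -1.0]]
wrist_force: [1.1, -0.3, -2.5]
gripper_width: 0.155
grip_force: 59.0
```

>>> drive_tool(
  deltas=[
    [0.5,0.3,4.5,0,0,0,8.5],
    [0.5,0.2,4,0,0,0,8.5],
    [0.5,0,2,0,0,0,6],
    [0.5,0,0,0,0,0,3.5],
    [0.5,0,0,0,0,0,0],
  ],
)

```text
time: 11.58
tool_pos: [0.5436, 0.0468, 0.2999]
eef_rot: [[-0.693, 0.721, -0.003], [0.721, 0.693, -0.0], [0.002, -0.003, -1.0]]
wrist_force: [0.0, -0.8, -3.3]
gripper_width: 0.153
grip_force: 59.0
```

>>> drive_tool(
  deltas=[
    [0.5,0,0,0,0,0,0],
    [0.5,0,0,0,0,0,0],
    [0.5,0,0,0,0,0,0],
    [0.5,0,0,0,0,0,0],
  ],
)

```text
time: 12.08
tool_pos: [0.5447, 0.0469, 0.3019]
eef_rot: [[-0.692, 0.722, 0.0], [0.722, 0.692, 0.0], [-0.0, 0.0, -1.0]]
wrist_force: [-0.9, -0.2, -3.1]
gripper_width: 0.151
grip_force: 59.0
```

Run:
```python
from h import *
o=status.get_obs(); R=o['eef_rot']; print(o['time'],o['tool_pos'].round(4),R.round(3).tolist(),o['joint_pos'].round(1),np.degrees(np.arctan2(R[1,0],R[0,0])))
c=cam('scene')
d=proj(c,[o['tool_pos']-[0,0,.078]])[0]; print(d)
for q in ('index','pointer','index_mark','pointer_tip','gauge_grip'):
    for r in outline_of(q,'scene')[:2]: print(q,round(r['score'],2),px(r['at']).round(1),r['mask'].sum())
u,v=d.astype(int); cr=c['image'][v-60:v+40,u-50:u+50]
cv2.imwrite('pics/s2.png',cv2.resize(cr,None,fx=6,fy=6,interpolation=cv2.INTER_CUBIC))
```

```text
12.075 [0.5447 0.0469 0.3019] [[-0.692, 0.722, 0.0], [0.722, 0.692, 0.0], [-0.0, 0.0, -1.0]] [ 27.9  13.6 -44.2  97.1   9.8  73.3  25.4] 133.82110116818913
[281.87424516 174.76415093]
pointer 0.52 [281.  183.9] 60
pointer 0.33 [298.2 196.9] 96
pointer_tip 0.45 [280.5 181.9] 45
gauge_grip 0.77 [299.3 133.4] 817
gauge_grip 0.7 [237.8 138.6] 462
```

View pics/s2.png

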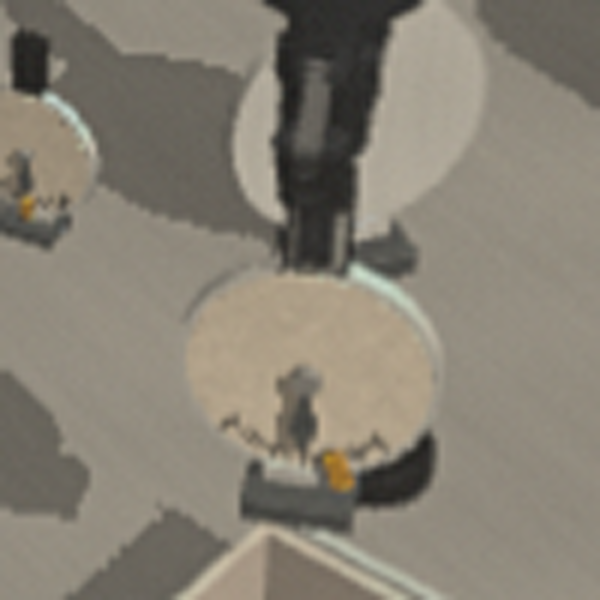

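The picture shows the dial face-on: pointer hanging at crop (298,410), brass tab at (338,470) on the gauge's +y side as expected. Next I'll measure the tab's angle by intersecting its pixels with the dial plane.

```bash
cat > ang.py <<'E'
from h import *
def ang():
    o=status.get_obs(); R=o['eef_rot']; p=o['tool_pos']; c=cam('scene')
    gx,gy,gz=R[:,1],R[:,0],-R[:,2]
    dc=p-gz*.0784+gx*.006          # dial centre, on the face
    O=-c['R'].T@c['t']
    def todial(uv):
        d=rays(c,uv)@c['R']; s=((dc-O)@gx)/(d@gx); Q=O+d*s[:,None]-dc; return np.c_[Q@gy,Q@gz]
    vv,uu=np.mgrid[0:384,0:512]; D=todial(np.c_[uu.ravel(),vv.ravel()]).reshape(384,512,2)
    r=np.hypot(D[...,0],D[...,1])
    hsv=cv2.cvtColor(c['image'],cv2.COLOR_BGR2HSV).astype(float)
    B=(r<.07)&(r>.03)&(hsv[...,1]>140)&(hsv[...,2]>80)&(hsv[...,0]>8)&(hsv[...,0]<30)
    w=hsv[...,1]*hsv[...,2]*B; q=(D*w[...,None]).sum((0,1))/w.sum()
    th=np.arctan2(q[0],-q[1])
    Pm=(r<.04)&(r>.006)&(hsv[...,2]<100); pq=D[Pm].mean(0) if Pm.any() else [0,-1]
    W=(r<.075)&(hsv[...,2]>110)&(hsv[...,1]<110)
    print('t',o['time'],'lean',np.arctan2(-(-gy[2]),gz[2]).round(4),np.arctan2(-gy[2],gz[2]).round(4),'gx.z',gx[2].round(3))
    print('brass n',B.sum(),'at',(q*1000).round(1),'index',th.round(4),'| pointer n',Pm.sum(),(np.array(pq)*1000).round(1),np.arctan2(pq[0],-pq[1]).round(4))
    return c,D
if __name__=='__main__': ang()
E
python3 ang.py; python3 -c "
from h import *
o=status.get_obs();c=cam('scene');d=proj(c,[o['tool_pos']-[0,0,.078]])[0];u,v=d.astype(int)
print(u,v);h=cv2.cvtColor(c['image'],cv2.COLOR_BGR2HSV)[v+5:v+28,u-4:u+18]
for k in (0,1,2): print(h[12:,:,k])"
```

```text
t 12.375 lean -0.0001 0.0001 gx.z 0.0
brass n 18 at [ 16.4 -48.8] index 0.3251 | pointer n 29 [ -0.3 -24.3] -0.0105
281 174
[[ 20  20  18  18  20  19  18  17  19  19  18  17  17  18  20  19  18  15
   17  30  15 173]
 [ 21  20  21  24  23  20  22  20  18  18  18  18  17  18  27  21  10  15
   30  30  12  18]
 [ 19  21  18  19  21  17  19  19  17  18  18  18  17  23  45  23  45  15
   15  10  30  12]
 [ 23  24  22  21  21  19  19  21  18  19  19  20  19  18  15  20  12  30
   24   8  25  23]
 [ 35  30  30  30  20  21  22  25  23  17  17  22  22  30   0  30  18  30
   12  15  24  17]
 [ 35  25  39  20  23  26  36  30  40  38  13  26  27  10  30   6 173  36
   17  30  15  24]
 [ 30  35  25  26  30  30  35  24  25  40  30  38  23  24  26  21  24  15
   24  12  30  17]
 [ 30  30  30  24  30  30  23  26  21  20  36  25  30  23  21  22  13  21
   18  19  19  19]
 [ 18  25  30  20  30  30  35  19  25  17  23  24  26  22  20  22  22  21
   17  22  19  20]
 [ 18  30  40  25  39  15  30  20  20  30  18  34  23  20  20  20  20  18
   17  22  20  21]
 [ 19  19  24  23  34  25  26  30  24  25  30 
[... 1395 characters left out ...]
3 163 172  96  50  45  47  49
   49  51  49  47]
 [ 85  86  86  87  98 103 112  89  91 112 136 146 144  90  46  40  47  46
   46  49  46  42]
 [ 87  88  86  86  88  86  86  85  85  85  88  90  89  71  42  44  43  42
   45  45  44  41]
 [ 89  90  89  89  86  87  87  87  88  88  86  86  84  61  50  48  44  47
   46  52  63  76]
 [ 89  85  83  83  87  87  88  90  91  88  88  88  88  91 102  97  88  98
   99 103 114 125]
 [ 69  71  72  75  81  85  85  90  87  86  86  84  97 138 151 146 133 149
  150 148 149 149]
 [ 74  70  74  68  72  70  67  69  70  73  80  81  99 150 151 149 149 149
  148 147 145 147]
 [127 106  97  84 100  93  83  83  73  69  69  70 100 149 148 149 147 146
  145 144 146 146]]
```

The index measures about 0.325 rad at radius 51 mm, which is plausible, and the pointer reads about 0 upright. I'll tilt by 18.8° about -gauge x while moving, still above the stud, then check.

>>> drive_tool(
  deltas=[
    [0.5,-0.6,0.75,0,-2.3,-2.2,0],
    [0.5,-1,1.2,0,-3.8,-3.6,0],
    [0.5,-1,1.25,-1,-3.8,-3.6,0],
    [0.5,-1,1.25,-2,-3.7,-3.6,0],
    [0.5,0,0,-2,0,0,0],
  ],
)

```text
time: 13.1
tool_pos: [0.507, 0.0947, 0.2514]
eef_rot: [[-0.66, 0.717, 0.224], [0.679, 0.697, -0.232], [-0.322, -0.0, -0.947]]
wrist_force: [0.6, -0.7, -2.6]
gripper_width: 0.158
grip_force: 59.0
```

>>> drive_tool(
  deltas=[
    [0.5,0,0,-2,0,0,0],
    [0.5,0,0,-1.3,0,0,0],
    [0.5,0,0,0,0,0,0],
    [0.5,0,0,0,0,0,0],
    [0.5,0,0,0,0,0,0],
  ],
)

```text
time: 13.72
tool_pos: [0.5093, 0.0917, 0.2197]
eef_rot: [[-0.655, 0.722, 0.224], [0.683, 0.692, -0.233], [-0.323, 0.001, -0.946]]
wrist_force: [-0.6, -0.4, -3.0]
gripper_width: 0.158
grip_force: 59.0
```

```bash
cat > s.py <<'E'
from h import *
from ang import ang
o=status.get_obs(); R=o['eef_rot']; p=o['tool_pos']; n=-R[:,2]
F=p-.1524*n; T=F-16e-3*n+[0,0,.016]
print(p.round(4),R.round(3).tolist(),o['wrist_force'].round(1),o['grip_force'])
print('foot',F.round(4),'ball-top if touching',T.round(4),'needs stud (.5465,.052,.054); press',(.054-T[2]).round(4))
ang()
E
python3 s.py
```

```text
[0.5093 0.0917 0.2197] [[-0.655, 0.722, 0.224], [0.683, 0.692, -0.233], [-0.323, 0.001, -0.946]] [-0.6 -0.4 -3. ] 58.96481931209564
foot [0.5435 0.0562 0.0755] ball-top if touching [0.5471 0.0525 0.0763] needs stud (.5465,.052,.054); press -0.0223
t 13.725 lean -0.329 0.329 gx.z 0.001
brass n 15 at [ 16.4 -47.3] index 0.3331 | pointer n 22 [  7.4 -23.1] 0.3084
```

The pose fits: the foot is over the stud, about 22 mm above contact. The lean is 0.329 and the index reads 0.333. Descending to about 8 mm of press.

>>> drive_tool(
  deltas=[
    [0.5,-0.05,-0.05,-1,0,0,0],
    [0.5,0,0,-1,0,0,0],
    [0.5,0,0,-0.5,0,0,0],
    [0.5,0,0,-0.4,0,0,0],
    [0.5,0,0,0,0,0,0],
  ],
)

```text
time: 14.4
tool_pos: [0.5079, 0.091, 0.1898]
eef_rot: [[-0.656, 0.721, 0.222], [0.683, 0.693, -0.234], [-0.322, -0.002, -0.947]]
wrist_force: [-2.7, 0.7, 1.1]
gripper_width: 0.158
grip_force: 59.6
```

>>> drive_tool(
  deltas=[
    [0.5,0,0,0,0,0,0],
    [0.5,0,0,0,0,0,0],
    [0.5,0,0,0,0,0,0],
    [0.5,0,0,0,0,0,0],
    [0.5,0,0,0,0,0,0],
  ],
)

```text
time: 15.02
tool_pos: [0.508, 0.0909, 0.1898]
eef_rot: [[-0.656, 0.722, 0.222], [0.683, 0.692, -0.233], [-0.322, -0.001, -0.947]]
wrist_force: [-3.3, 0.2, 0.2]
gripper_width: 0.156
grip_force: 59.5
```

```bash
python3 s.py
python3 - <<'E'
from h import *
o=status.get_obs();c=cam('scene');d=proj(c,[o['tool_pos']-.078*-o['eef_rot'][:,2]])[0];u,v=d.astype(int)
cv2.imwrite('pics/s3.png',cv2.resize(c['image'][v-50:v+50,u-50:u+50],None,fx=6,fy=6,interpolation=cv2.INTER_CUBIC))
E
```

```text
[0.508  0.0909 0.1898] [[-0.656, 0.722, 0.222], [0.683, 0.692, -0.233], [-0.322, -0.001, -0.947]] [-3.3  0.2  0.2] 59.54560160636902
foot [0.5419 0.0554 0.0455] ball-top if touching [0.5455 0.0517 0.0464] needs stud (.5465,.052,.054); press 0.0076
t 15.025 lean -0.3282 0.3282 gx.z -0.001
brass n 16 at [ 16.5 -46.5] index 0.3415 | pointer n 21 [  7.6 -22.3] 0.3268
```

View pics/s3.png

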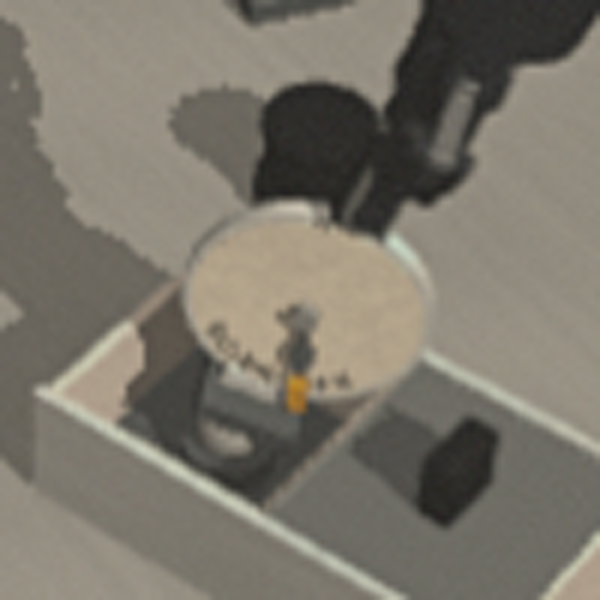

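The pointer at crop (300,350) hangs straight onto the brass tab at (298,395), and the foot is on the stud inside the compartment. The press is about 4–8 mm by both the geometry and the force, and the pointer has settled. Handing in.

```bash
python3 -c "
from h import *
print(ticket.sign_off())"
```

```text
the job is handed in; nothing more can be done
None
```

I handed the job in (no verdict came back) with the cover fully open and the gauge still held on the stud: foot pressing it about 4–8 mm down, lean 0.328 rad, pointer within about 0.015 rad of the index mark.

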